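Hold the spring gauge open at the mark for the ordered standoff

ROBOT

A 7-joint arm with a two-finger parallel gripper is mounted at the origin on the work surface. World frame = base frame: x ahead of the robot, y to its left, z up, the work surface at z = 0. Lengths are in m, angles in rad, forces in N, time in s.
With the tool pointing down it reaches from about 0.425 to 0.95 m from the base axis. Payload 4.7 kg.
Tool frame: the origin (TCP) lies at the very end of the fingers, on their centre line; the grasp point (between the pads) lies 19 mm behind it (r.tcp_to_grasp is the distance from the TCP to the grasp point, in m); z points along the fingers, y is the line along which they close (so a half turn about z gives the same grasp; the last joint's range is limited). The gripper opens to 87 mm and grips with 3 to 60 N. Pads are 19 mm wide; open, the fingers measure 117 mm over their backs; the gripper's body (75 mm by 190 mm) begins 51 mm behind the grasp point.
Start: joints at [1.165, 0.469, -0.049, 1.532, 0.024, 1.141, -0.082], TCP at [0.248, -0.628, 0.197] pointing down, gripper open.
Joint ranges: [-2.59, 2.59], [-0.33, 1.99], [-1.39, 1.29], [0.1, 2.45], [-1.04, 4.18], [0.21, 1.99], [-2.66, 2.66]. Speed limits (rad/s): [2.57, 2.57, 3.14, 3.14, 3.14, 3.14, 3.14].

INTERFACE

Orientations are given as [roll, pitch, yaw] about the fixed x, y, z axes, in that order (R = Rz(yaw) Ry(pitch) Rx(roll)).
In Python, from bench import sensors, cams, r, nets gives the robot as it stands.
- The arm moves only by the shell command python3 -m creep 'ROWS' [OPENING]. ROWS is a JSON object of lists of equal length, an entry for each row: "dp": the shift along the tool's x, y, z in mm, a list of three; "turn": the turn, a rotation vector about the tool's x, y, z in rad, a list of three. In form: {"dp": [[dx, dy, dz], ...], "turn": [[rx, ry, rz], ...]}. A call has exactly 5 rows; each row shifts and turns the commanded pose from where the row before left it, along the tool's axes as they then stand; what a row does not reach is not made up. A row lasts 1/10 s, in which the tool goes at most 50 mm and 8.59 degrees, less where a joint would pass 70% of its speed; a pose out of reach is approached as far as the arm can. A call with a gripper value outside its range is refused whole. OPENING is the opening, from 0 (shut) to 1 (fully open), set as the call begins (- or left out, the last holds). The fingers move at their own pace and stop on an object; the grip force is fixed at half the most. Time passes only in rows, so rows that do not move let the fingers close, or fill a call up. It gives the time, the measured TCP pose, the force, the opening and the grip force at its end, in the units of the state.
- sensors.get_obs(): the state, without advancing time (a new reading comes with each control period).
- cams.capture(name): name is "scene" or "top" or "wrist"; returns a dict with "pixels" (420x560x3 uint8, blue, green, red), "vfov" (degrees; the focal length in pixels is half the picture's height over the tangent of half this angle, whatever the lens; pixels are square), "cx", "cy" (the principal point, pixels), "k1" (the pictures are not rectified: a ray, as slopes to the right and down, at radius r is drawn at 1 + k1 r^2 times it, then the intrinsics apply), "cam_to_world" (4x4, takes a point from camera to world coordinates). Camera axes: x right, y down, z forward; pixel columns grow to the right and rows downward; lengths in m; the calibration is good to about 2 mm. A picture is of the moment at which its call begins. There is no depth.
- r.job_done(): hands the job in; it is judged then, once.
Trained networks look in a picture, given as the dict that the camera call returned (one of the last four; its "shot" number tells which), for a name from the list of things; names that differ only in an ending like _2 or _b are one class to them, and where a whole thing is asked for, a point or a joint stands for the part that bears it (a point fixed in the world has none). Each returns a list of dicts, best first, with "p" (0 to 1); they miss things now and then, are a little off and sometimes report something else, mostly with a low value. They report only what shows in the picture. A call takes as long as a camera call. They do not tell look-alikes from the thing itself.
- nets.outline_of(query, picture): "region" (420x560 bool, what is visible of it).
- nets.landmark_of(query, picture): "location" ([x, y, z] in m, in world coordinates, good to about 4 mm: a listed point, or the origin of a listed thing).
The state is a dict: "time_s": time; "qpos": joint angles; "joint_velocities": joint speeds; "effort": joint torques, N m; "ee_pos": TCP position; "orientation": TCP orientation; "ft_force": force on the tool from outside, world axes, zero at the start; "wrist_torque": the same for the moment, N m; "finger_gap": finger opening in m; "grasp_force": force on a finger pad.
Only numpy, scipy, OpenCV 4.12 (cv2) and the standard library are available. Lean on these libraries where they do the work, as an engineer would, in place of code of your own. Each camera call takes 0.05 s, during which the arm holds its last target. There are 200 camera calls.

TASK

A hex standoff, long or short, lies in the flat order tray (the other size lies in the cardboard stock bin) and a colleague is about to drop it into the spring-closed length gauge. Take the gauge's pull bar and draw the moving jaw away from the fixed jaw until its pointer lines up with the right index clip on the rule: the clip nearer the fixed jaw if the short standoff is in the order tray, the farther clip if the long one is. Finish while still holding the bar, with the pointer steady at that clip, since the spring shuts the jaw as soon as you let go; leave the standoffs and everything else on the desk where they are.

Things in the scene. Friction and masses are not known exactly. Their poses are not given: they have to be found in the camera images.
- gauge: length gauge fixed to the desk: grey plate 320 x 130 x 12 mm, yaw up to 0.5 rad either way; origin under the plate's centre, +x along its length to the fixed jaw, z up. The steel fixed jaw (60 mm wide, top 54 mm above the desk) has its inner face at x = +120 mm. The aluminium ticked rule runs along the +y edge, y = 46 to 64 mm, top 18 mm high; a spring tube along the -y edge, top 33 mm high.
- slide (a joint): opening of the moving jaw in m: 0 = shut against the fixed jaw (as it always starts), 0.135 = fully open; the slide moves along the gauge's -x. A spring pulls it shut with about 5 N at 0, rising by 0.5 N per 10 mm, so about 8 N at the near clip and 11 N at the far one.
- pull_bar (a point): centre of the slide's pull bar: dark steel, 16 x 16 mm section, 76 mm long along the gauge's y, centred 80 mm above the desk, on two 12 mm posts 31 mm either side of its middle (50 mm free between them, 42 mm below the bar). The carriage below (top 30 mm above the desk) carries the moving jaw, 50 to 65 mm to the bar's +x side, top 50 mm high. Moves with the slide.
- pointer (a point): tip of the pointer, a 4 mm wide steel finger that sticks out sideways (+y of the gauge) from the moving jaw towards the rule, 27 mm above the desk; moves with the slide. It is lined up with a clip when both have the same x in the gauge's frame.
- clip_near: index clip on the rule nearer the fixed jaw: dark steel saddle 14 x 22 mm with a 4 mm wide ridge across its middle, 13 mm high over all; origin at the centre of its underside, under the ridge, on top of the rule; axes parallel to the gauge's. Fixed during the job, the pointer reaches it 56 to 72 mm from shut. It is only a mark, no stop: the pointer passes by its end.
- clip_far: the other index clip, same shape and frame as clip_near, farther from the fixed jaw; the pointer reaches it 98 to 116 mm from shut.
- order_tray: order tray: flat grey plastic tray 170 x 130 mm with a rim only 20 mm high, floor 4 mm thick; origin under its centre. Fixed, left or right of the gauge.
- stock_bin: stock bin: cardboard box 170 x 130 mm, 75 mm high, open on top, floor 4 mm thick; origin under its centre. Fixed, on the other side of the gauge.
- standoff_long: long steel hex standoff, 90 mm long, 24 mm across flats, lying down, its length along its x; origin at the centre of its underside. Lies in the order tray or the stock bin.
- standoff_short: short steel hex standoff, 50 mm long, 24 mm across flats, lying down, its length along its x; origin at the centre of its underside. Lies in whichever of tray and bin the long one does not.
- tape_roll: bystander: cardboard ring 60 mm across, 24 mm high, lying close to the gauge's -y edge; origin under its centre
- screwdriver: bystander: screwdriver 180 mm long lying close to the gauge's +y edge; origin under its middle
- mug: bystander: white mug, 80 mm across, 92 mm high; origin under its centre
- spray_can: bystander: can, 56 mm across, 170 mm high; origin under its centre
- jar: bystander: jar, 60 mm across, 70 mm high; origin under its centre
- stapler: bystander: black stapler 130 x 34 mm, 41 mm high; origin under its centre
Mind the look-alikes: they are no part of the job. Leave any red look-alike of the standoff_long alone.

How it is judged:
By the outcome, as a careful person would: the job done as asked, in the order asked, and still so for the second after the job is handed in, while the arm keeps its last pose, push and grip.
It also fails if it takes over 38 s, if anything falls off the work surface, if the arm or the gripper's body presses on something with over 40 N, if the wrist force passes 120 N, or if a joint passes its speed limit or range.

## Working session

There is one attempt and no reset: what is moved stays moved. The work goes in short steps, Python scripts to look and compute and a shell command to move; the robot and the scene stay as the last step left them, time stands still between calls to the robot, and variables do not carry over. Pictures are saved under pics/ and viewed, at most 10 in all, crops included, and the job is handed in when it is done.

```bash
mkdir -p pics
cat > h.py <<'E'
import numpy as np, cv2
from bench import sensors, cams, r, nets
def proj(P,c):
    M=np.linalg.inv(c["cam_to_world"]); p=M[:3,:3]@np.array(P)+M[:3,3]
    s=p[:2]/p[2]; s=s*(1+c["k1"]*(s@s)); f=210/np.tan(np.radians(c["vfov"])/2)
    return np.array([c["cx"],c["cy"]])+f*s
def ray(uv,c):
    f=210/np.tan(np.radians(c["vfov"])/2); d=(np.array(uv)-[c["cx"],c["cy"]])/f; s=d.copy()
    for _ in range(20): s=d/(1+c["k1"]*(s@s))
    T=np.array(c["cam_to_world"]); return T[:3,3],T[:3,:3]@np.array([s[0],s[1],1])
def onz(uv,c,z):
    o,d=ray(uv,c); return o+d*(z-o[2])/d[2]
E
python3 - <<'E'
from h import *
o=sensors.get_obs(); print(o["time_s"],o["ee_pos"],o["orientation"])
for n in ("top","scene"):
    c=cams.capture(n); cv2.imwrite(f"pics/{n}0.png",c["pixels"])
    for q in ("gauge","pull_bar","pointer","clip_near","clip_far","order_tray","stock_bin","standoff_long","standoff_short","spray_can","mug"):
        print(n,q,[(np.round(d["location"],3).tolist(),round(d["p"],2),proj(d["location"],c).round().tolist()) for d in nets.landmark_of(q,c)[:3]])
print(sensors.get_obs()["time_s"])
E
```

```text
0.0 [ 0.2481083  -0.6270406   0.19599829] [-3.13964147e+00  8.68514393e-05  3.76798596e-01]
top gauge [([0.55, 0.041, -0.002], 0.79, [235.0, 206.0]), ([0.476, -0.426, 0.005], 0.46, [394.0, 229.0])]
top pull_bar [([0.604, 0.046, 0.081], 0.68, [230.0, 183.0]), ([0.546, 0.037, -0.002], 0.54, [236.0, 207.0])]
top pointer [([0.66, 0.101, 0.028], 0.58, [213.0, 168.0])]
top clip_near [([0.595, 0.099, 0.015], 0.54, [214.0, 190.0]), ([0.535, 0.424, 0.001], 0.36, [104.0, 213.0])]
top clip_far [([0.557, 0.095, 0.022], 0.51, [215.0, 203.0])]
top order_tray [([0.483, -0.43, 0.001], 0.8, [395.0, 226.0])]
top stock_bin [([0.537, 0.423, 0.001], 0.85, [104.0, 212.0])]
top standoff_long [([0.471, -0.429, 0.006], 0.87, [395.0, 230.0]), ([0.505, -0.263, -0.001], 0.6, [338.0, 220.0]), ([0.373, -0.225, -0.0], 0.52, [326.0, 265.0])]
top standoff_short [([0.515, 0.427, 0.006], 0.69, [102.0, 219.0]), ([0.549, 0.158, -0.0], 0.67, [195.0, 207.0]), ([0.483, -0.428, -0.002], 0.63, [394.0, 227.0])]
top spray_can [([0.69, -0.349, 0.004], 0.78, [365.0, 157.0])]
top mug [([0.697, 0.356, 0.001], 0.6, [129.0, 159.0]),
[... 240 characters left out ...]
_near [([0.596, 0.101, 0.021], 0.44, [299.0, 262.0])]
scene clip_far [([0.561, 0.093, 0.019], 0.55, [306.0, 256.0])]
scene order_tray [([0.49, -0.427, -0.001], 0.84, [241.0, 182.0]), ([0.515, 0.424, 0.004], 0.41, [395.0, 321.0])]
scene stock_bin [([0.537, 0.423, -0.002], 0.93, [389.0, 327.0])]
scene standoff_long [([0.512, -0.261, -0.0], 0.63, [258.0, 203.0]), ([0.375, -0.227, 0.0], 0.6, [294.0, 195.0]), ([0.476, -0.431, 0.001], 0.48, [243.0, 180.0])]
scene standoff_short [([0.514, 0.423, 0.006], 0.61, [395.0, 321.0])]
scene spray_can [([0.551, 0.162, -0.003], 0.67, [323.0, 273.0]), ([0.684, -0.348, -0.001], 0.62, [206.0, 207.0])]
scene mug [([0.689, 0.361, 0.001], 0.74, [330.0, 337.0])]
1.2
```

View pics/top0.png

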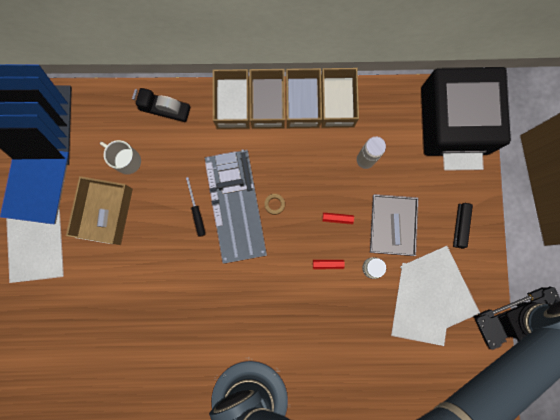

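View pics/scene0.png

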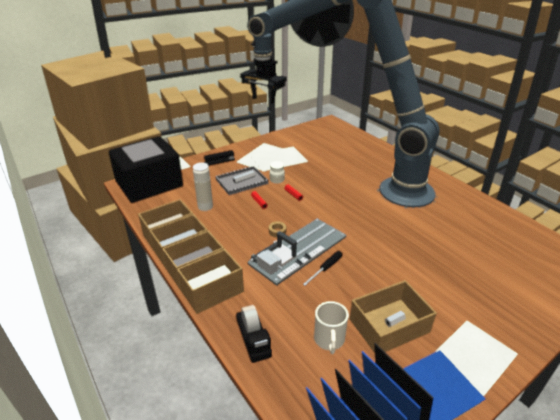

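The tray at (395,226) holds the long standoff, about 30 px at (395,229). The bin at (104,212) holds the short one, about 17 px. So the target is the far clip. The gauge is at (237,206), with its jaw at the far end and the rule on the left edge.

```bash
cat > plan.py <<'E'
from h import *
from scipy.spatial.transform import Rotation as R
def plan(tp,yaw,n):
    o=sensors.get_obs(); p=np.array(o["ee_pos"]); A=R.from_euler("xyz",o["orientation"]); B=R.from_euler("xyz",[np.pi,0,yaw])
    rv=(A.inv()*B).as_rotvec(); d=(np.array(tp)-p)/n
    print("turn",(rv/n).round(4).tolist())
    for i in range(n): print(i,((A*R.from_rotvec(rv*i/n)).inv().apply(d)*1000).round(1).tolist())
E
python3 - <<'E'
from plan import *
c=cams.capture("top")
g=nets.outline_of("gauge",c)[0]["region"].astype(np.uint8)
ct=max(cv2.findContours(g,0,1)[0],key=cv2.contourArea)
b=cv2.boxPoints(cv2.minAreaRect(ct)); W=np.array([onz(q,c,.012)[:2] for q in b]); print(W.round(3).tolist())
e=[W[1]-W[0],W[2]-W[1]]; e=max(e,key=np.linalg.norm); y=np.arctan(e[1]/e[0]); print("yaw",y,np.linalg.norm(e))
plan([0.604,0.047,0.17],y+np.pi/2,20)
E
```

```text
[[0.696, 0.132], [0.719, 0.002], [0.403, -0.053], [0.382, 0.074]]
yaw 0.17227845648819093 0.32070625662907404
turn [0.0, 0.0, -0.0683]
0 [28.9, -24.8, 1.4]
1 [30.6, -22.8, 1.4]
2 [32.1, -20.7, 1.4]
3 [33.4, -18.4, 1.4]
4 [34.6, -16.1, 1.4]
5 [35.6, -13.7, 1.4]
6 [36.4, -11.2, 1.4]
7 [37.1, -8.7, 1.4]
8 [37.6, -6.2, 1.4]
9 [38.0, -3.6, 1.4]
10 [38.1, -1.0, 1.4]
11 [38.1, 1.6, 1.4]
12 [37.9, 4.2, 1.4]
13 [37.5, 6.8, 1.4]
14 [37.0, 9.3, 1.4]
15 [36.2, 11.8, 1.4]
16 [35.4, 14.3, 1.4]
17 [34.3, 16.7, 1.4]
18 [33.1, 19.0, 1.4]
19 [31.7, 21.2, 1.4]
```

```bash
python3 -m creep '{"dp":[[29,-25,0],[31,-23,0],[32,-21,0],[33,-18,0],[35,-16,0]],"turn":[[0,0,-0.068],[0,0,-0.068],[0,0,-0.068],[0,0,-0.068],[0,0,-0.068]]}' 0.7
python3 -m creep '{"dp":[[36,-14,0],[36,-11,0],[37,-9,0],[38,-6,0],[38,-4,0]],"turn":[[0,0,-0.068],[0,0,-0.068],[0,0,-0.068],[0,0,-0.068],[0,0,-0.068]]}'
python3 -m creep '{"dp":[[38,-1,0],[38,2,0],[38,4,0],[37,7,0],[37,9,0]],"turn":[[0,0,-0.068],[0,0,-0.068],[0,0,-0.068],[0,0,-0.068],[0,0,-0.068]]}'
python3 -m creep '{"dp":[[36,12,0],[35,14,0],[34,17,0],[30,18,0],[20,13,0]],"turn":[[0,0,-0.068],[0,0,-0.068],[0,0,-0.068],[0,0,-0.068],[0,0,-0.068]]}'
python3 - <<'E'
from plan import *
c=cams.capture("wrist"); cv2.imwrite("pics/w1.png",c["pixels"])
for q in ("pull_bar","pointer","clip_near","clip_far","gauge"):
    print(q,[(np.round(d["location"],3).tolist(),round(d["p"],2),proj(d["location"],c).round().tolist()) for d in nets.landmark_of(q,c)[:2]])
plan([0.604,0.047,0.061],.172+np.pi/2,5)
E
```

```text
time_s: 1.8
ee_pos: [0.3383, -0.4573, 0.1973]
orientation: [3.141, 0.0, 0.719]
ft_force: [1.0, 0.1, 0.2]
finger_gap: 0.0621
grasp_force: 0.0
time_s: 2.3
ee_pos: [0.4274, -0.2882, 0.1974]
orientation: [3.141, 0.0, 1.059]
ft_force: [1.3, -0.7, 0.2]
finger_gap: 0.0611
grasp_force: 0.0
time_s: 2.8
ee_pos: [0.5167, -0.1206, 0.1974]
orientation: [3.141, 0.0, 1.399]
ft_force: [0.7, -0.2, 0.3]
finger_gap: 0.0609
grasp_force: 0.0
time_s: 3.3
ee_pos: [0.599, 0.0328, 0.1973]
orientation: [3.14, -0.001, 1.742]
ft_force: [0.6, 0.5, 1.0]
finger_gap: 0.0611
grasp_force: 0.0
pull_bar [([0.606, 0.048, 0.08], 0.79, [287.0, 181.0])]
pointer []
clip_near [([0.598, 0.102, 0.018], 0.55, [287.0, 121.0])]
clip_far [([0.562, 0.095, 0.017], 0.52, [254.0, 122.0])]
gauge [([0.554, 0.039, 0.002], 0.82, [241.0, 167.0]), ([0.598, 0.104, 0.019], 0.29, [287.0, 119.0])]
turn [-0.0001, 0.0002, -0.0017]
0 [3.6, 1.9, 27.2]
1 [3.5, 1.9, 27.2]
2 [3.5, 1.9, 27.2]
3 [3.5, 1.9, 27.2]
4 [3.5, 1.9, 27.2]
```

View pics/w1.png

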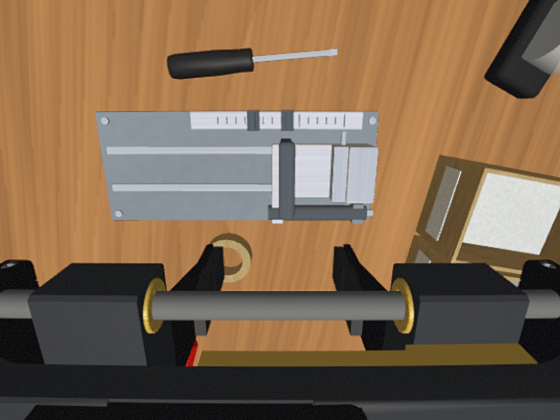

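The wrist view shows the bar at (287,180), the clips at (253,121) and (287,121), and the pointer near (345,138). I'll descend onto the bar.

```bash
python3 -m creep '{"dp":[[4,2,27],[4,2,27],[4,2,27],[3,2,27],[2,3,27]],"turn":[[0,0,0],[0,0,0],[0,0,0],[0,0,0],[0,0,0]]}'
python3 -m creep '{"dp":[[0,0,0],[0,0,0],[0,0,0],[0,0,0],[0,0,0]],"turn":[[0,0,0],[0,0,0],[0,0,0],[0,0,0],[0,0,0]]}' 0
python3 - <<'E'
from plan import *
cc=cv2.imread("pics/w1.png"); print(cc[134:142:2,335:356].mean(2).astype(int)); print(cc[121,244:300].mean(1).astype(int))
c=cams.capture("wrist"); cv2.imwrite("pics/w2.png",c["pixels"])
for q in ("pull_bar","pointer","clip_near","clip_far"):
    print(q,[(np.round(d["location"],4).tolist(),round(d["p"],2),proj(d["location"],c).round().tolist()) for d in nets.landmark_of(q,c)[:2]])
o=sensors.get_obs(); print(o["ee_pos"],o["orientation"],o["finger_gap"],o["grasp_force"],o["ft_force"])
E
```

```text
time_s: 4.1
ee_pos: [0.6059, 0.0466, 0.0613]
orientation: [3.142, 0.001, 1.734]
ft_force: [1.3, -0.4, -0.9]
finger_gap: 0.061
grasp_force: 0.0
time_s: 4.6
ee_pos: [0.6068, 0.0483, 0.0633]
orientation: [3.14, 0.0, 1.736]
ft_force: [0.5, -0.4, -0.0]
finger_gap: 0.0288
grasp_force: 0.0
[[146 148 148 148 147 146 135 178 198 197 183 158 148 149 149 149 148 148
  148 148 148]
 [147 147 148 148 148 139 130 178 198 197 179 154 145 148 149 149 148 146
  148 146 147]
 [148 147 148 147 150 139 140 182 198 196 176 152 147 147 148 148 147 146
  147 147 148]
 [148 148 148 149 148 133 144 183 197 197 177 152 147 149 148 148 147 147
  146 146 147]]
[182 173 199 127  92  93  96  97  97  95  84  79  95  93  95 155 208 222
 187 177 219 220 218 218 219 219 220 186 159 207 220 219 218 218 220 222
 196 115  91  94  96  90  90  97  98  96  95  90  93 158 209 222 221 221
 187 163]
pull_bar [([0.6076, 0.0467, 0.0786], 0.82, [277.0, 256.0])]
pointer [([0.6625, 0.1012, 0.0243], 0.66, [365.0, 166.0])]
clip_near [([0.5988, 0.1037, 0.0205], 0.6, [278.0, 147.0])]
clip_far [([0.5603, 0.0958, 0.0174], 0.69, [224.0, 148.0])]
[0.6060284  0.04849719 0.06301785] [-3.14159123e+00  6.33463205e-04  1.73689802e+00] 0.009452176480653805 0.047789738746359944 [-0.41085317  0.67734137 -0.22891376]
```

View pics/w2.png

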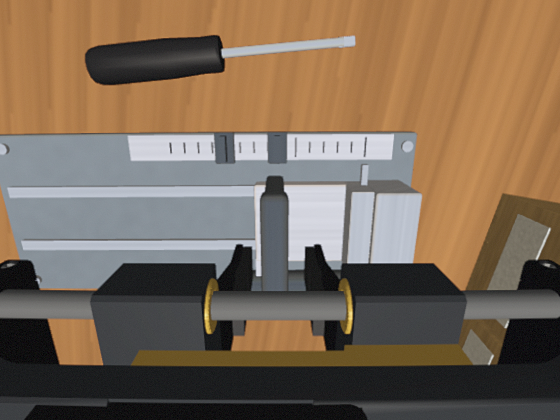

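The fingers straddle the bar (265–288, 185–290), but the gap reads 9 mm, so I'll look again.

```bash
python3 -m creep '{"dp":[[0,0,0],[0,0,0],[0,0,0],[0,0,0],[0,0,0]],"turn":[[0,0,0],[0,0,0],[0,0,0],[0,0,0],[0,0,0]]}'
python3 - <<'E'
from plan import *
ims=[]
for n in ("wrist","scene"):
    c=cams.capture(n)
    if n=="scene": ims.append(cv2.resize(c["pixels"][170:320,200:400],(560,420)))
    else: ims.append(c["pixels"])
cv2.imwrite("pics/w3.png",cv2.resize(np.vstack(ims),(400,600)))
o=sensors.get_obs(); print(o["finger_gap"],o["grasp_force"],o["ee_pos"])
E
```

```text
time_s: 5.35
ee_pos: [0.6069, 0.0488, 0.063]
orientation: [3.14, 0.0, 1.737]
ft_force: [-0.6, -0.2, 5.2]
finger_gap: 0.0007
grasp_force: 2.7
0.000508729581295607 2.7166090003447607 [0.60690199 0.04875422 0.06295116]
```

View pics/w3.png

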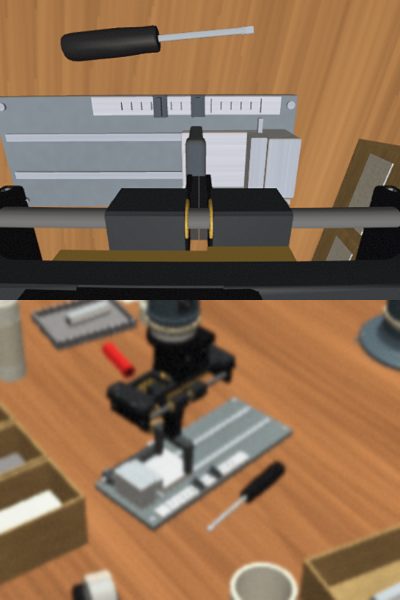

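Run:
```python
from plan import *
c=cams.capture("wrist"); o=sensors.get_obs(); p=o["ee_pos"]; print(p,o["orientation"],o["ft_force"],c["cam_to_world"][:3,3],c["cam_to_world"][:3,2])
for dz in (0,.019,.05): print("tcp+",dz,proj(p+np.array([0,0,dz]),c).round())
g=.172; ux=np.array([np.cos(g),np.sin(g),0]);uy=np.array([-np.sin(g),np.cos(g),0])
b=np.array([.606,.047,.088])
for s in (-.038,0,.038): print("bar",s,proj(b+s*uy,c).round())
print(r.tcp_to_grasp)
cv2.imwrite("pics/w4.png",cv2.resize(c["pixels"][160:400,190:360],None,fx=3,fy=2.5))
t=cams.capture("scene")
for dz in (0,.019): print("scene tcp",proj(p+np.array([0,0,dz]),t).round(), proj(b,t).round())
```

```text
[0.60687644 0.04878932 0.0629193 ] [3.13989775e+00 8.39880069e-05 1.73687274e+00] [-0.26623152 -0.4683001   5.31074433] [0.59381931 0.13046951 0.25167889] [ 0.05123594 -0.29430318 -0.95433774]
tcp+ 0 [276. 243.]
tcp+ 0.019 [276. 256.]
tcp+ 0.05 [276. 284.]
bar -0.038 [275. 320.]
bar 0 [274. 264.]
bar 0.038 [274. 199.]
0.0187
scene tcp [286. 243.] [286. 236.]
scene tcp [286. 238.] [286. 236.]
```

View pics/w4.png

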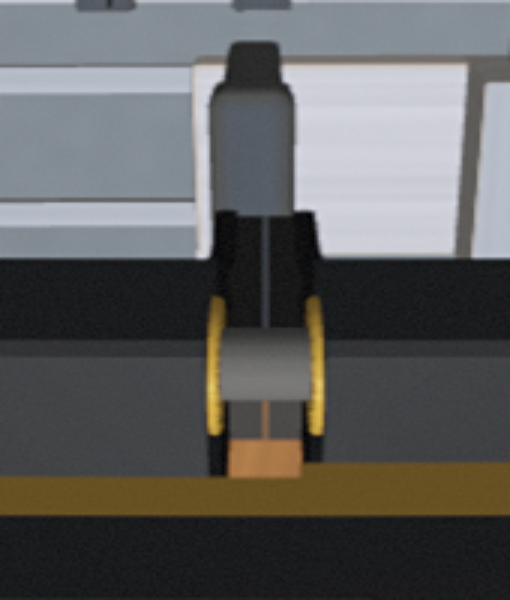

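Run:
```python
from plan import *
t=cams.capture("scene"); p=sensors.get_obs()["ee_pos"]
im=cv2.resize(t["pixels"][190:290,230:350],(720,600),interpolation=cv2.INTER_CUBIC)
for P,col in ((p,(0,0,255)),([.606,.047,.08],(0,255,0))):
    u=((proj(P,t)-[230,190])*6).astype(int); cv2.circle(im,tuple(int(v) for v in u),4,col,-1)
cv2.imwrite("pics/s5.png",im)
```

```text
(no output)
```

View pics/s5.png

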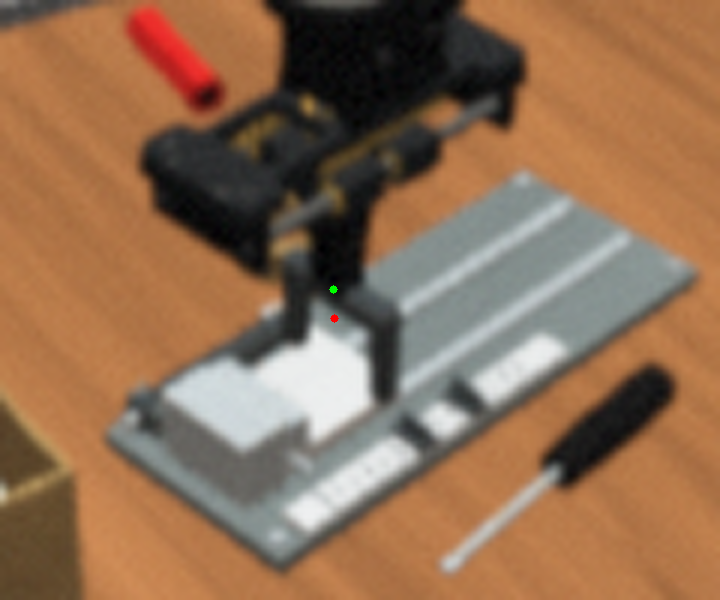

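The scene view shows the fingertips standing on top of the bar at about (340,290). The reported TCP projects lower, at (334,318), so the real tips end about 20–25 mm short of it. Going about 23 mm deeper is safe whichever is right, so I'll lift, open narrowly and descend.

```bash
python3 -m creep '{"dp":[[0,0,-10],[0,0,-10],[0,0,-10],[0,0,0],[0,0,0]],"turn":[[0,0,0],[0,0,0],[0,0,0],[0,0,0],[0,0,0]]}' 0.5
python3 -m creep '{"dp":[[0,0,0],[0,0,0],[0,0,0],[0,0,10],[0,0,10]],"turn":[[0,0,0],[0,0,0],[0,0,0],[0,0,0],[0,0,0]]}'
python3 -m creep '{"dp":[[0,0,8],[0,0,8],[0,0,8],[0,0,8],[0,0,0]],"turn":[[0,0,0],[0,0,0],[0,0,0],[0,0,0],[0,0,0]]}'
```

```text
time_s: 6.1
ee_pos: [0.6063, 0.0484, 0.0925]
orientation: [3.141, 0.0, 1.737]
ft_force: [0.6, 0.5, -0.2]
finger_gap: 0.0326
grasp_force: 0.0
time_s: 6.6
ee_pos: [0.6061, 0.0484, 0.0712]
orientation: [3.142, 0.0, 1.737]
ft_force: [-0.5, 0.3, 0.1]
finger_gap: 0.0428
grasp_force: 0.0
time_s: 7.1
ee_pos: [0.6052, 0.0483, 0.0386]
orientation: [-3.139, -0.0, 1.737]
ft_force: [-0.1, -0.0, -0.0]
finger_gap: 0.0437
grasp_force: 0.0
```

```bash
for i in 1 2; do python3 -m creep '{"dp":[[0,0,0],[0,0,0],[0,0,0],[0,0,0],[0,0,0]],"turn":[[0,0,0],[0,0,0],[0,0,0],[0,0,0],[0,0,0]]}' 0; done
python3 - <<'E'
from plan import *
c=cams.capture("wrist"); cv2.imwrite("pics/w6.png",c["pixels"])
E
```

```text
time_s: 7.6
ee_pos: [0.6046, 0.0481, 0.0402]
orientation: [-3.138, 0.001, 1.737]
ft_force: [-4.4, -1.1, 4.9]
finger_gap: 0.0159
grasp_force: 30.0
time_s: 8.1
ee_pos: [0.6046, 0.0481, 0.0402]
orientation: [-3.139, 0.001, 1.737]
ft_force: [-5.7, -1.0, 6.2]
finger_gap: 0.0159
grasp_force: 30.0
```

View pics/w6.png

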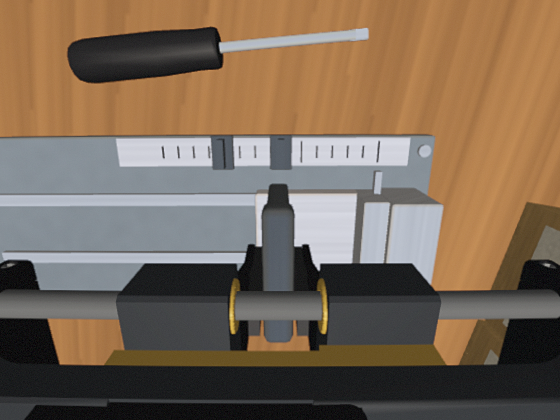

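The bar is gripped now, with a 15.9 mm gap at 30 N. The pointer is at (377,182), the near clip at (280,152) and the far clip at (223,152). I'll pull about 90 mm along −tool y.

```bash
python3 -m creep '{"dp":[[0,-4,0],[0,-9,0],[0,-10,0],[0,-10,0],[0,-10,0]],"turn":[[0,0,0],[0,0,0],[0,0,0],[0,0,0],[0,0,0]]}'
python3 -m creep '{"dp":[[0,-10,0],[0,-10,0],[0,-10,0],[0,-10,0],[0,-7,0]],"turn":[[0,0,0],[0,0,0],[0,0,0],[0,0,0],[0,0,0]]}'
python3 -m creep '{"dp":[[0,0,0],[0,0,0],[0,0,0],[0,0,0],[0,0,0]],"turn":[[0,0,0],[0,0,0],[0,0,0],[0,0,0],[0,0,0]]}'
python3 - <<'E'
from plan import *
c=cams.capture("wrist"); cv2.imwrite("pics/w7.png",c["pixels"])
np.savez("w7.npz",**{k:v for k,v in c.items()})
for q in ("pointer","clip_near","clip_far"):
    print(q,[(np.round(d["location"],4).tolist(),round(d["p"],2),proj(d["location"],c).round().tolist()) for d in nets.landmark_of(q,c)[:2]])
E
```

```text
time_s: 8.65
ee_pos: [0.5669, 0.0418, 0.0402]
orientation: [3.134, -0.001, 1.737]
ft_force: [8.8, 1.3, -7.3]
finger_gap: 0.0156
grasp_force: 30.2
time_s: 9.15
ee_pos: [0.5212, 0.034, 0.0403]
orientation: [3.133, -0.001, 1.737]
ft_force: [11.0, 1.1, -10.9]
finger_gap: 0.016
grasp_force: 30.2
time_s: 9.65
ee_pos: [0.5212, 0.0339, 0.0403]
orientation: [3.134, -0.001, 1.737]
ft_force: [8.0, -0.4, -8.4]
finger_gap: 0.0155
grasp_force: 30.2
pointer [([0.5797, 0.0864, 0.0282], 0.7, [380.0, 174.0])]
clip_near [([0.5967, 0.1031, 0.0224], 0.77, [410.0, 152.0]), ([0.5223, 0.0322, 0.0784], 0.17, [278.0, 276.0])]
clip_far [([0.5606, 0.0955, 0.0207], 0.8, [352.0, 154.0])]
```

View pics/w7.png

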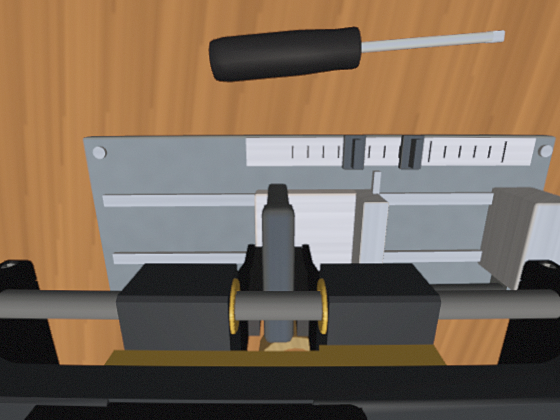

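Still held. The pointer is at (376,174) and the far clip's ridge at about (353,153), so some pulling remains. I'll measure it from the pixels.

```bash
cat > meas.py <<'E'
from plan import *
import sys
def show(c):
    g=cv2.cvtColor(c["pixels"],cv2.COLOR_BGR2GRAY).astype(int)
    for v in (142,150,158,164): print("clip",v,g[v,338:392].tolist())
    for v in (172,176,182): print("ptr",v,g[v,366:388].tolist())
def diff(uc,up,c,yaw=.169):
    a=onz(uc,c,.031);b=onz(up,c,.027);u=np.array([np.cos(yaw),np.sin(yaw),0]);d=(b-a); print(a.round(4),b.round(4),"to pull mm",1000*d@u)
E
python3 - <<'E'
from meas import *
c=dict(np.load("w7.npz")); show(c); diff([353.5,153],[376.5,176],c)
E
```

```text
clip 142 [213, 213, 215, 218, 202, 137, 77, 90, 94, 92, 94, 95, 95, 96, 68, 41, 43, 85, 97, 97, 96, 96, 95, 94, 93, 91, 88, 128, 208, 218, 215, 215, 215, 214, 215, 215, 214, 215, 214, 215, 215, 214, 215, 215, 214, 215, 215, 214, 215, 214, 215, 215, 215, 214]
clip 150 [100, 154, 208, 221, 178, 86, 79, 94, 95, 90, 93, 94, 97, 75, 51, 39, 62, 88, 96, 96, 95, 95, 94, 94, 92, 86, 102, 192, 218, 220, 151, 75, 176, 211, 215, 213, 213, 213, 213, 212, 213, 212, 212, 215, 218, 163, 79, 134, 215, 216, 213, 213, 212, 212]
clip 158 [197, 210, 216, 202, 140, 76, 90, 93, 92, 92, 93, 97, 89, 64, 38, 42, 84, 97, 96, 93, 97, 96, 94, 92, 90, 90, 145, 207, 218, 206, 196, 200, 212, 214, 213, 213, 214, 214, 213, 213, 212, 212, 213, 214, 207, 197, 199, 215, 215, 213, 213, 213, 213, 214]
clip 164 [216, 218, 219, 191, 114, 75, 92, 94, 91, 90, 94, 96, 83, 56, 41, 60, 88, 95, 97, 96, 96, 95, 91, 90, 89, 110, 203, 220, 216, 215, 215, 215, 215, 216, 215, 214, 215, 215, 214, 215, 214, 214, 214, 214, 214, 215, 214, 215, 214, 214, 215, 214, 214, 215]
ptr 172 [144, 145, 144, 145, 146, 146, 116, 94, 132, 175, 185, 182, 182, 182, 182, 156, 143, 142, 145, 144, 144, 144]
ptr 176 [144, 146, 146, 147, 147, 137, 106, 95, 161, 190, 193, 192, 192, 193, 179, 151, 143, 143, 143, 144, 144, 144]
ptr 182 [145, 145, 147, 146, 148, 122, 96, 120, 183, 194, 192, 190, 193, 193, 160, 144, 142, 144, 145, 146, 145, 144]
[0.5589 0.097  0.031 ] [0.578  0.0847 0.027 ] to pull mm 16.788586815091765
```

```bash
python3 - <<'E'
from meas import *
c=dict(np.load("w7.npz")); diff([356.9,153],[377.3,176],c)
t=cams.capture("top");
E
python3 -m creep '{"dp":[[0,-3,0],[0,-3,0],[0,-3,0],[0,-3,0],[0,-1,0]],"turn":[[0,0,0],[0,0,0],[0,0,0],[0,0,0],[0,0,0]]}'
python3 -m creep '{"dp":[[0,0,0],[0,0,0],[0,0,0],[0,0,0],[0,0,0]],"turn":[[0,0,0],[0,0,0],[0,0,0],[0,0,0],[0,0,0]]}'
python3 - <<'E'
from meas import *
c=cams.capture("wrist"); np.savez("w8.npz",**c); cv2.imwrite("pics/w8.png",cv2.resize(c["pixels"][130:200,340:420],(800,600),interpolation=cv2.INTER_CUBIC))
g=cv2.cvtColor(c["pixels"],cv2.COLOR_BGR2GRAY).astype(int)
for v in (144,152,160): print("clip",v,g[v,355:397].tolist())
for v in (174,178): print("ptr",v,g[v,366:388].tolist())
E
```

```text
[0.5609 0.0973 0.031 ] [0.5785 0.0848 0.027 ] to pull mm 15.202318032367122
time_s: 10.4
ee_pos: [0.5088, 0.0319, 0.0402]
orientation: [3.132, -0.001, 1.737]
ft_force: [10.5, 0.8, -11.6]
finger_gap: 0.016
grasp_force: 30.2
time_s: 10.9
ee_pos: [0.5087, 0.0318, 0.0402]
orientation: [3.133, -0.001, 1.737]
ft_force: [9.2, -0.3, -9.6]
finger_gap: 0.0158
grasp_force: 30.2
clip 144 [216, 216, 216, 217, 217, 219, 222, 166, 71, 79, 94, 93, 92, 94, 95, 94, 87, 56, 39, 41, 56, 95, 96, 95, 97, 95, 93, 92, 89, 92, 159, 219, 220, 218, 218, 217, 217, 216, 216, 215, 216, 215]
clip 152 [218, 200, 127, 106, 204, 223, 203, 129, 72, 88, 93, 94, 93, 92, 96, 96, 72, 46, 37, 45, 90, 97, 96, 94, 96, 95, 93, 90, 88, 135, 220, 226, 146, 65, 155, 220, 218, 217, 216, 216, 216, 216]
clip 160 [214, 215, 215, 215, 218, 222, 164, 64, 81, 95, 93, 91, 89, 96, 97, 80, 50, 41, 42, 78, 94, 96, 95, 96, 96, 95, 88, 87, 122, 216, 219, 217, 216, 217, 216, 216, 215, 216, 216, 215, 216, 217]
ptr 174 [144, 144, 143, 146, 147, 142, 109, 96, 163, 191, 194, 193, 193, 194, 185, 155, 144, 145, 145, 145, 145, 145]
ptr 178 [145, 144, 146, 149, 147, 134, 100, 102, 181, 196, 193, 191, 193, 194, 168, 148, 145, 147, 146, 145, 146, 146]
```

View pics/w8.png

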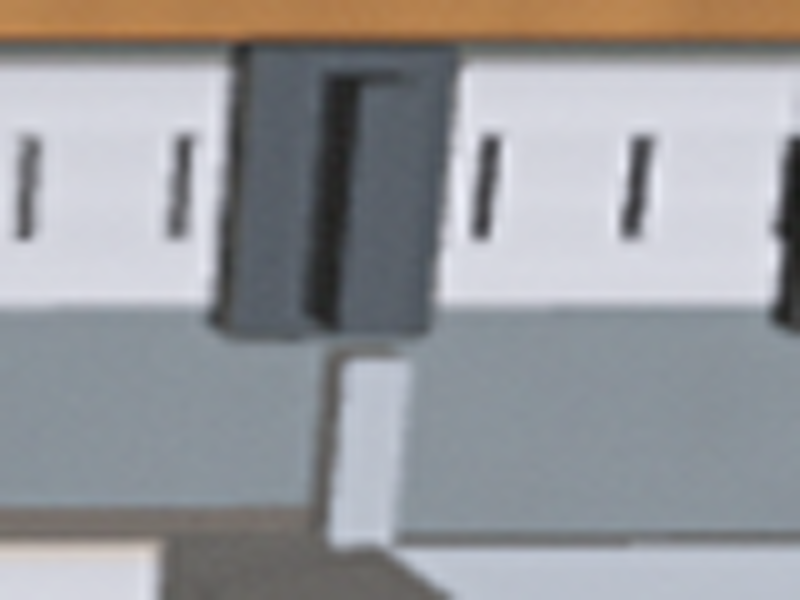

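Run:
```python
from meas import *
c=dict(np.load("w8.npz"))
for y in (.164,.172): diff([374.7,152],[373.9,174],c,y); diff([374.0,160],[373.5,178],c,y)
# near/far spacing + saddle check: left/right saddle edges
a=onz([362.6,152],c,.018);b=onz([384.3,152],c,.024);print(a,b)
```

```text
[0.5592 0.0976 0.031 ] [0.5635 0.0836 0.027 ] to pull mm 1.9816454429977444
[0.56   0.0927 0.031 ] [0.5639 0.081  0.027 ] to pull mm 1.9526202514083395
[0.5592 0.0976 0.031 ] [0.5635 0.0836 0.027 ] to pull mm 1.8650849592341796
[0.56   0.0927 0.031 ] [0.5639 0.081  0.027 ] to pull mm 1.8546893799411717
[0.55555043 0.09526356 0.018     ] [0.56756014 0.09809254 0.024     ]
```

```bash
python3 -m creep '{"dp":[[0,-1,0],[0,-1,0],[0,0,0],[0,0,0],[0,0,0]],"turn":[[0,0,0],[0,0,0],[0,0,0],[0,0,0],[0,0,0]]}'
python3 -m creep '{"dp":[[0,0,0],[0,0,0],[0,0,0],[0,0,0],[0,0,0]],"turn":[[0,0,0],[0,0,0],[0,0,0],[0,0,0],[0,0,0]]}'
python3 - <<'E'
from meas import *
c=cams.capture("wrist"); np.savez("w9.npz",**c)
g=cv2.cvtColor(c["pixels"],cv2.COLOR_BGR2GRAY).astype(int)
for v in (152,160): print("clip",v,g[v,360:397].tolist())
for v in (174,178): print("ptr",v,g[v,366:388].tolist())
E
```

```text
time_s: 11.45
ee_pos: [0.507, 0.0315, 0.0402]
orientation: [3.133, -0.001, 1.737]
ft_force: [10.7, 1.2, -10.8]
finger_gap: 0.0156
grasp_force: 30.2
time_s: 11.95
ee_pos: [0.507, 0.0315, 0.0403]
orientation: [3.132, -0.001, 1.737]
ft_force: [10.0, 0.5, -9.8]
finger_gap: 0.0157
grasp_force: 30.2
clip 152 [86, 139, 211, 224, 167, 74, 79, 95, 92, 92, 93, 94, 97, 92, 55, 39, 39, 53, 92, 98, 95, 97, 95, 94, 92, 89, 92, 158, 223, 227, 108, 78, 211, 221, 218, 216, 216]
clip 160 [216, 216, 219, 202, 131, 70, 87, 95, 93, 91, 91, 96, 97, 69, 45, 40, 42, 79, 95, 97, 96, 96, 95, 94, 90, 87, 137, 215, 218, 218, 216, 215, 216, 216, 216, 215, 216]
ptr 174 [144, 143, 144, 144, 146, 141, 107, 98, 161, 191, 194, 193, 193, 195, 187, 157, 145, 146, 146, 144, 144, 145]
ptr 178 [144, 145, 145, 146, 148, 132, 100, 101, 181, 196, 193, 192, 192, 194, 169, 149, 145, 145, 146, 145, 145, 145]
```

Run:
```python
from meas import *
c=dict(np.load("w9.npz")); diff([377.4,152],[373.8,174],c); diff([376.8,160],[373.5,178],c)
print(r.job_done())
```

```text
[0.5591 0.0976 0.031 ] [0.5617 0.0833 0.027 ] to pull mm 0.16909396761523102
[0.56   0.0927 0.031 ] [0.5622 0.0807 0.027 ] to pull mm 0.14181350452174415
the job is handed in; nothing more can be done
None
```

The long standoff is in the order tray, so I drew the jaw to the far clip and handed the job in still gripping the bar; the pointer measured about 0.2 mm short of the clip and steady, at about 12 s, after a first grasp that closed on top of the bar and had to be redone deeper.

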